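# Put the reagent bottles, sample jars and filter plate back in their places

## Robot

A 7-joint arm with a two-finger parallel gripper is mounted at the origin on the work surface. World frame = base frame: x ahead of the robot, y to its left, z up, the work surface at z = 0. Lengths are in mm, angles in rad, forces in N, time in s.
With the tool pointing down it reaches from about 400 to 875 mm from the base axis. Payload 4.4 kg.
Tool frame: the origin (TCP) lies between the finger pads; the fingertips stand ctrl.tcp_to_tips ahead of it and the grasp point (between the pads) lies 8 mm behind it (ctrl.tcp_to_tips is the distance from the TCP to the fingertips, in mm); z points along the fingers, y is the direction in which the jaws open and shut (so a half turn about z gives the same grasp; the last joint's range is limited). The gripper opens to 85 mm and grips with 20 to 120 N. Pads are 22 mm wide; open, the fingers measure 114 mm over their backs; the gripper's body (76 mm by 85 mm) begins 54 mm behind the grasp point. The pads swing forward as they close: fully open they stand 13 mm farther back than shut.
Start: joints at [-1.184, 0.628, 0.038, 1.517, -0.027, 0.996, -0.02], TCP at [284.345, 584.522, 242.313] pointing down, gripper open.
Joint ranges: [-3.06, 3.06], [-0.37, 2.12], [-1.25, 1.32], [0.18, 2.47], [-1.1, 4.24], [0.23, 1.98], [-2.94, 2.94]. Speed limits (rad/s): [2.57, 2.57, 3.14, 3.14, 3.14, 3.14, 3.14].

## Interface

Orientations are given as [roll, pitch, yaw] about the fixed x, y, z axes, in that order (R = Rz(yaw) Ry(pitch) Rx(roll)).
In Python, from cell import ctrl gives the robot as it stands.
- The arm moves only by the tool send_rows, never from a script. Its argument "rows" is a list of rows, each an object of numbers: "x", "y", "z": the shift along the world's x, y, z in cm; "roll": the turn about the world's z in degrees; "claw": the closure, from 0 (fully open) to 1 (shut). A call has 1 to 5 rows; each row is the pose to reach, as a shift and turn from the pose commanded when the call began; what a row does not reach only later rows make up. A row lasts 1/12 s, in which the tool goes at most 41.7 mm and 7.16 degrees, less where a joint would pass 70% of its speed; a pose out of reach is approached as far as the arm can. A call with a gripper value outside its range is refused whole. The fingers move at their own pace and stop on an object; the grip force is fixed at half the most. Time passes only in rows, so rows that repeat a pose let the fingers close. It gives the time, the measured TCP pose, the force and the opening at its end, in the units of the state.
- ctrl.read_state(): the state, without advancing time (a new reading comes with each control period).
- ctrl.get_image(name): name is "scene" or "top" or "wrist"; returns (picture, depth): 480x640x3 uint8, blue, green, red; 480x640 float32, mm along the optical axis (not along the pixel's ray), 0 where there is no reading.
- ctrl.get_calibration(name): a dict with "intrinsics" (3x3 intrinsics, pixels), "T" (4x4, takes a point from camera to world coordinates). Camera axes: x right, y down, z forward; pixel columns grow to the right and rows downward; lengths in mm; the calibration is good to about 2 mm. A picture is of the moment at which its call begins: read the wrist's pose just before it. get_calibration takes no time and is no camera call; for the wrist camera it gives the pose at the moment of the call.
- ctrl.finish_job(): hands the job in, once; it reports no verdict.
Trained networks look in the newest picture that a camera, given by its name, has taken for a name from the list of things; names that differ only in an ending like _2 or _b are one class to them, and where a whole thing is asked for, a point or a joint stands for the part that bears it (a point fixed in the world has none). Each returns a list of dicts, best first, with "confidence" (0 to 1); they miss things now and then, are a little off and sometimes report something else, mostly with a low value. They report only what shows in the picture. A call takes as long as a camera call. They do not tell look-alikes from the thing itself.
- ctrl.recognise(camera, query): "uv" ([column, row] in pixels, amid what is visible of it).
- ctrl.regions_of(camera, query): "region" (480x640 bool, what is visible of it) and "uv" ([column, row] in pixels, amid what is visible of it).
- ctrl.place_of(camera, query): "uv" ([column, row] in pixels: a listed point, or the origin of a listed thing).
The state is a dict: "clock": time; "qpos": joint angles; "qd": joint speeds; "tau": joint torques, N m; "eef_pos": TCP position; "tool_rot": TCP orientation; "force": force on the tool from outside, world axes, zero at the start; "torque": the same for the moment, N m; "width": finger opening in mm.
Only numpy, scipy, OpenCV 4.12 (cv2) and the standard library are available. Lean on these libraries where they do the work, as an engineer would, in place of code of your own. Each camera call takes 0.05 s, during which the arm holds its last target. There are 200 camera calls.

## Task

Tidy up after the water test: stand the two tall bottles in the empty bays of the tray that already has a tall bottle, and the two squat jars in the empty bays of the tray that already has a squat jar, one to a bay. Lift the filter plate out of its stand and put it fully down in the one empty slot of the rack, between the other plates. Keep bottles and jars upright all the way, and do not push the glass beaker about.

Things in the scene. Friction and masses are not known exactly. Their poses are not given: they have to be found in the camera images.
- bottle_1_c (a point): Loose screw-capped reagent bottle, tall and slim: white round body 32 mm diameter up to 62 mm height, then a narrow neck and a 22 mm cap; 90 mm tall in all, about 90 g, standing upright. The point is on its axis half-way up (45 mm above its underside); z along its axis. The two tall bottles are alike.
- bottle_2_c (a point): Loose screw-capped reagent bottle, tall and slim: white round body 32 mm diameter up to 62 mm height, then a narrow neck and a 22 mm cap; 90 mm tall in all, about 90 g, standing upright. The point is on its axis half-way up (45 mm above its underside); z along its axis. The two tall bottles are alike.
- jar_1_c (a point): Loose screw-capped sample jar, squat: round, 44 mm diameter over its whole height including the cap, 60 mm tall, about 90 g, standing upright. The point is on its axis half-way up (30 mm above its underside); z along its axis. The two squat jars are alike.
- jar_2_c (a point): Loose screw-capped sample jar, squat: round, 44 mm diameter over its whole height including the cap, 60 mm tall, about 90 g, standing upright. The point is on its axis half-way up (30 mm above its underside); z along its axis. The two squat jars are alike.
- plate_grip (a point): Loose grey filter plate upright in the stand, about 100 g: blade 6 mm thick (x), 60 wide (y), 62 tall; centred on its top a grip block 12 mm thick (x), 28 wide (y), 40 tall. The point: the grip block's centre, 82 mm above the lower edge, 20 mm above the blade's top; x normal to the plate, z up. Grip the block across x or y. It may lean slightly. Either face may look either way.
- stand: Fixed white single-slot stand, base 70 mm (x) by 76 mm (y), 8 mm thick; its slot, 10 mm wide in x, runs along y through the origin, between ribs that end in a flared mouth 48 mm above the bench. The plate starts in it, lower edge 8 mm above the bench. Origin: centre of its underside; z up.
- rack: Fixed white slotted rack, base 120 (x) by 80 mm (y). Slots along y at x = -44, -22, 0, 22, 44 mm; four hold fixed plates (6 mm thick, 60 wide, tops 62 mm above bench). The middle one, x = 0, is empty: 10 mm wide, floor 8 mm above bench, ribs to 38 mm, then flared to 22 mm wide at 48 mm; ends open. The plate goes in centred in y; seated, its grip centre is 90 mm above bench. Origin: underside centre; z up.
- bottle_tray: Fixed low grey tray, 70 mm (x) by 202 mm (y); rim and dividers 12 mm high, 4 mm thick, floor 4 mm thick. Three 62 mm square bays in a row, centred at y = -66, 0, +66 mm. The +66 mm bay holds a fixed tall bottle (32 mm diameter, 90 mm tall); the bays at 0 and -66 mm are empty. Origin: centre of the underside, on the bench; z up.
- jar_tray: Fixed low grey tray, 70 mm (x) by 202 mm (y); rim and dividers 12 mm high, 4 mm thick, floor 4 mm thick. Three 62 mm square bays in a row, centred at y = -66, 0, +66 mm. The +66 mm bay holds a fixed squat jar (44 mm diameter, 60 mm tall); the bays at 0 and -66 mm are empty. Origin: centre of the underside, on the bench; z up.
- beaker_c (a point): Loose glass beaker, a bystander, 66 mm diameter, 85 mm tall, standing on the bench beyond the trays. The point is on its axis half-way up. Not to be moved.
Things that resemble listed ones, but are neither listed nor needed, are in the scene too. What is shaped like the part that bears jar_1_c but brown is not meant. Leave any black look-alike of the part that bears jar_2_c alone.

How it is judged (in metres and radians):
At the end, for the whole second after the job is handed in: Bottles and jars stand one per empty bay on their own tray's floor, axes within 17 mm (bottles) or 13 mm (jars) of the bay centre, upright within 0.1 rad; plate fully down in the empty slot (height 5 mm, y 15 mm, x 16 mm, tilt 0.22 rad); beaker within 30 mm of its start; all released, at rest ((((x of bottle_1_c in the frame of bottle_tray between -0.017 and 0.017 m and y of bottle_1_c in the frame of bottle_tray between -0.017 and 0.017 m and z of bottle_1_c in the frame of bottle_tray between 0.045 and 0.053 m) and (x of bottle_2_c in the frame of bottle_tray between -0.017 and 0.017 m and y of bottle_2_c in the frame of bottle_tray between -0.083 and -0.049 m and z of bottle_2_c in the frame of bottle_tray between 0.045 and 0.053 m)) or ((x of bottle_2_c in the frame of bottle_tray between -0.017 and 0.017 m and y of bottle_2_c in the frame of bottle_tray between -0.017 and 0.017 m and z of bottle_2_c in the frame of bottle_tray between 0.045 and 0.053 m) and (x of bottle_1_c in the frame of bottle_tray between -0.017 and 0.017 m and y of bottle_1_c in the frame of bottle_tray between -0.083 and -0.049 m and z of bottle_1_c in the frame of bottle_tray between 0.045 and 0.053 m))) and (((x of jar_1_c in the frame of jar_tray between -0.013 and 0.013 m and y of jar_1_c in the frame of jar_tray between -0.013 and 0.013 m and z of jar_1_c in the frame of jar_tray between 0.03 and 0.038 m) and (x of jar_2_c in the frame of jar_tray between -0.013 and 0.013 m and y of jar_2_c in the frame of jar_tray between -0.079 and -0.053 m and z of jar_2_c in the frame of jar_tray between 0.03 and 0.038 m)) or ((x of jar_2_c in the frame of jar_tray between -0.013 and 0.013 m and y of jar_2_c in the frame of jar_tray between -0.013 and 0.013 m and z of jar_2_c in the frame of jar_tray between 0.03 and 0.038 m) and (x of jar_1_c in the frame of jar_tray between -0.013 and 0.013 m and y of jar_1_c in the frame of jar_tray between -0.079 and -0.053 m and z of jar_1_c in the frame of jar_tray between 0.03 and 0.038 m))) and x of plate_grip in the frame of rack between -0.016 and 0.016 m and y of plate_grip in the frame of rack between -0.015 and 0.015 m and z of plate_grip in the frame of rack between 0.085 and 0.095 m and angle between plate_grip's own z axis and vertical below 0.22 rad and angle between the y axis of plate_grip and the y axis of rack, either way round below 0.2 rad and angle between each of bottle_1_c, bottle_2_c, jar_1_c, jar_2_c's own z axis and vertical below 0.1 rad and linear speed of each of bottle_1, bottle_2, jar_1, jar_2, plate below 0.02 m/s and distance of beaker_c from where it was at the start of the episode below 0.03 m); the robot touches nothing.
It fails at once if a bottle or jar is tipped over (more than 0.6 rad) (angle between any of bottle_1_c, bottle_2_c, jar_1_c, jar_2_c's own z axis and vertical above 0.6 rad).
It fails at once if the beaker is pushed more than 30 mm (distance of beaker_c from where it was at the start of the episode above 0.03 m).
It also fails if it takes over 134 s, if anything falls off the work surface, if the arm or the gripper's body presses on something with over 40 N, if the wrist force passes 120 N, or if a joint passes its speed limit or range.

## Working session

There is one attempt and no reset: what is moved stays moved. The work goes in short steps, Python scripts to look and compute and a tool call to move; the robot and the scene stay as the last step left them, time stands still between calls to the robot, and variables do not carry over. Pictures are saved under pics/ and viewed, on a budget of 14 in all, crops included, one or two more only if the job needs it, and the job is handed in when it is done.

Besides the shell and the picture viewer there is one more tool, called after "Call:" in YAML: its name, and indented under it one key for each argument. send_rows: Moves the arm, as the interface text tells. Its arguments: {"type":"object","properties":{"rows":{"type":"array"}},"required":["rows"]}

```bash
mkdir -p pics
cat > h.py <<'E'
import numpy as np, cv2
from cell import ctrl
def px2w(cam,uv,depth=None,z=None):
    c=ctrl.get_calibration(cam);K=np.array(c["intrinsics"]);T=np.array(c["T"])
    r=np.linalg.inv(K)@np.array([uv[0],uv[1],1.])
    if z is not None:
        d=T[:3,:3]@r; return T[:3,3]+d*(z-T[2,3])/d[2]
    return T[:3,:3]@(r*depth)+T[:3,3]
def cloud(cam,depth):
    c=ctrl.get_calibration(cam);K=np.array(c["intrinsics"]);T=np.array(c["T"])
    v,u=np.mgrid[:480,:640]
    P=np.stack([(u-K[0,2])/K[0,0]*depth,(v-K[1,2])/K[1,1]*depth,depth],-1)
    return P@T[:3,:3].T+T[:3,3]
E
python3 - <<'E'
from h import *
s=ctrl.read_state();print(s["clock"],s["eef_pos"],s["tool_rot"],s["width"],ctrl.tcp_to_tips)
for cam in("top","scene"):
    im,d=ctrl.get_image(cam);cv2.imwrite(f"pics/{cam}0.png",im);np.save(f"{cam}0.npy",d);P=cloud(cam,d)
    c=ctrl.get_calibration(cam);print(cam,np.round(c["T"],3).tolist())
    for q in["bottle_1_c","jar_1_c","plate_grip","stand","rack","bottle_tray","jar_tray","beaker_c"]:
        for r in ctrl.place_of(cam,q):
            u,v=np.round(r["uv"]).astype(int)
            print(q,round(r["confidence"],2),u,v,P[min(v,479),min(u,639)].round() if d[min(v,479),min(u,639)]>0 else None)
E
```

```text
0.0 [284.06813448 583.97937606 241.39989439] [-3.13972894e+00 -4.89443091e-06  2.68877808e+00] 85.65490884002077 11.0
top [[-0.014, -0.982, 0.188, 384.334], [-0.999, 0.019, 0.026, -6.352], [-0.029, -0.188, -0.982, 1013.989], [0.0, 0.0, 0.0, 1.0]]
bottle_1_c 0.64 409 322 [ 430. -133.   87.]
jar_1_c 0.91 327 314 [447.   6.  59.]
jar_1_c 0.78 362 353 [379. -53.  59.]
jar_1_c 0.55 286 357 [374.  79.  57.]
plate_grip 0.79 497 330 [ 414. -274.  108.]
stand 0.91 484 328 [ 418. -263.   71.]
rack 0.72 462 236 [ 586. -242.   47.]
bottle_tray 0.92 330 252 [569.  -1.   2.]
bottle_tray 0.53 407 322 [ 430. -130.   88.]
jar_tray 0.65 206 253 [571. 237.   5.]
beaker_c 0.88 288 155 [765.  79.   4.]
scene [[0.759, 0.51, -0.404, 968.707], [0.65, -0.578, 0.493, -480.438], [0.018, -0.637, -0.771, 840.722], [0.0, 0.0, 0.0, 1.0]]
bottle_1_c 0.6 222 248 [ 437. -143.   65.]
jar_1_c 0.83 278 194 [396.  74.  38.]
jar_1_c 0.77 275 224 [464.  -7.  47.]
jar_1_c 0.56 234 227 [398. -74.  43.]
jar_1_c 0.41 221 247 [ 437. -145.   69.]
plate_grip 0.77 166 274 [ 424. -273.   95.]
stand 0.56 174 300 [ 431. -281.   15.]
rack 0.8 238 342 [ 618. -269.   52.]
bottle_tray 0.72 315 258 [579.   2.   8.]
bottle_tray 0.67 397 270 [741.  94.  14.]
bottle_tray 0.44 276 222 [466.  -5.  53.]
jar_tray 0.77 377 206 [587. 236.   1.]
beaker_c 0.57 398 270 [742.  96.  13.]
```

View pics/top0.png

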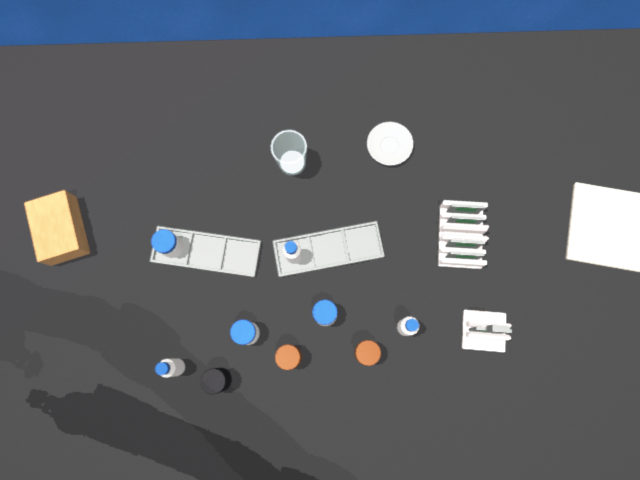

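View pics/scene0.png

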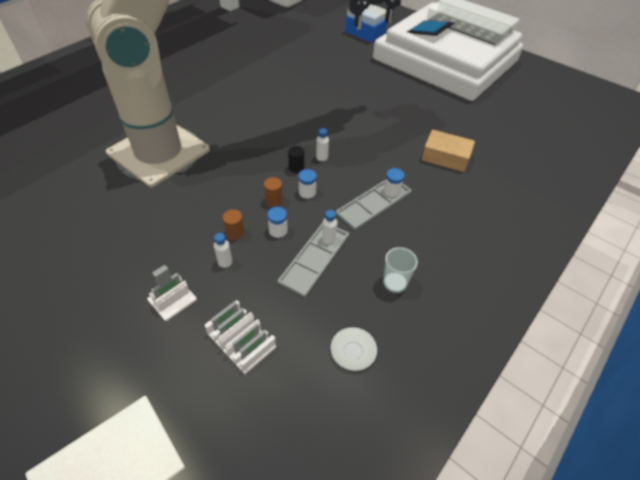

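Top view: candidates for jars are blue-capped white (325,313) and (244,333), brown (288,357) and (368,353), black (214,380), and the fixed one in the jar tray (164,242). Candidates for bottles are (409,325) and (170,368), with the fixed one at (291,248). I choose the two blue-capped jars and the two free bottles. The plate is in the stand at (485,328), the rack is at (463,236) with its middle slot empty, and the beaker is at (290,153). The white saucer (390,144) is a bystander.

Run:
```python
from h import *
im=cv2.imread("pics/top0.png");d=np.load("top0.npy");P=cloud("top",d);d2=np.load("scene0.npy");S=cloud("scene",d2)
ok=d>0
def sel(C,D,x,y,r,z0,z1): return C[(D>0)&(np.hypot(C[...,0]-x,C[...,1]-y)<r)&(C[...,2]>z0)&(C[...,2]<z1)]
hsv=cv2.cvtColor(im,cv2.COLOR_BGR2HSV)
for n,(u,v),h in[("b1",(411,325),90),("b2",(163,368),90),("bfix",(291,247),94),("j1",(325,313),60),("j2",(243,333),60),("jfix",(164,241),64)]:
    m=np.zeros((480,640),np.uint8);m[v-20:v+20,u-20:u+20]=1
    m&=((hsv[...,0]>95)&(hsv[...,0]<120)&(hsv[...,1]>120)).astype(np.uint8)
    c=max(cv2.findContours(m,0,1)[0],key=cv2.contourArea);cc,rr=cv2.minEnclosingCircle(c)
    w=px2w("top",cc,z=h-3);q=P[(m>0)&ok];tp=q[q[:,2]>h-6]
    print(n,np.round(cc,1),round(rr,1),"ray",w.round(1),"cloudtop",len(tp),((tp.min(0)+tp.max(0))/2).round(1),tp.mean(0).round(1),"scene",np.round(sel(S,d2,w[0],w[1],40,h-6,h+6).mean(0),1))
for n,x,y,r,z0,z1 in[("btray",569,-1,130,7,16),("jtray",571,237,130,7,16),("rack",586,-242,90,3,75),("stand",418,-263,65,3,60),("grip",414,-274,60,75,130)]:
  for nm,C,D in(("top",P,d),("scene",S,d2)):
    q=sel(C,D,x,y,r,z0,z1)
    if len(q)<5: print(n,nm,len(q));continue
    (cx,cy),(w,h),a=cv2.minAreaRect(q[:,:2].astype(np.float32));print(n,nm,len(q),round(cx,1),round(cy,1),round(w,1),round(h,1),round(a,1),q[:,2].max().round())
    if n in("grip",): print(q.round(0)[::max(1,len(q)//25)].tolist())
a=cv2.resize(im[180:400,140:520],None,fx=2.1,fy=2.1,interpolation=cv2.INTER_CUBIC);cv2.imwrite("pics/crop0.png",a)
```

```text
b1 [412.  324.9] 6.3 ray [ 424.9 -138.    87. ] cloudtop 120 [ 425.4 -137.9   89.7] [ 425.2 -137.3   89.2] scene [ 426.7 -138.    89.3]
b2 [161.5 368. ] 7.2 ray [358.9 287.7  87. ] cloudtop 133 [358.1 287.6  88.8] [358.4 286.5  89.2] scene [359.3 287.1  89.3]
bfix [290.5 247. ] 6.0 ray [562.7  67.7  91. ] cloudtop 107 [562.5  67.6  93.2] [562.4  67.5  93.5] scene [563.9  67.9  93. ]
j1 [324.4 311.7] 12.6 ray [451.5  10.8  57. ] cloudtop 468 [451.    9.8  59.5] [451.3  10.4  59.3] scene [453.3  10.   59.6]
j2 [242.  331.5] 12.8 ray [419.  156.7  57. ] cloudtop 478 [418.2 155.4  60.1] [418.5 155.3  59.3] scene [420.3 154.7  59.6]
jfix [163. 241.] 12.4 ray [584.  302.7  61. ] cloudtop 437 [584.  301.9  63. ] [583.7 301.6  63.2] scene [585.4 301.5  63.6]
btray top 883 525.3 -5.8 170.0 201.9 9.9 16.0
btray scene 687 527.1 -4.3 167.7 204.1 9.8 16.0
jtray top 860 579.6 239.0 208.8 81.7 80.6 16.0
jtray scene 557 571.9 225.3 230.8 73.8 81.3 16.0
rack top 3027 582.4 -243.0 173.1 162.6 67.5 67.0
rack scene 2727 586.7 -245.5 151.6 167.2 89.0 65.0
stand top 1488 414.7 -261.7 119.4 121.5 2.6 59.0

[... 702 characters left out ...]
-289.0, 110.0], [409.0, -292.0, 86.0]]
grip scene 234 417.8 -279.8 28.2 13.9 87.1 113.0
[[412.0, -267.0, 109.0], [417.0, -271.0, 110.0], [419.0, -272.0, 109.0], [417.0, -276.0, 109.0], [413.0, -282.0, 108.0], [423.0, -270.0, 104.0], [421.0, -281.0, 111.0], [411.0, -292.0, 110.0], [423.0, -279.0, 108.0], [416.0, -289.0, 108.0], [423.0, -276.0, 100.0], [421.0, -290.0, 110.0], [424.0, -275.0, 97.0], [422.0, -290.0, 108.0], [424.0, -274.0, 92.0], [421.0, -288.0, 101.0], [423.0, -273.0, 87.0], [422.0, -288.0, 99.0], [423.0, -271.0, 81.0], [423.0, -285.0, 93.0], [421.0, -294.0, 97.0], [423.0, -278.0, 82.0], [424.0, -287.0, 89.0], [422.0, -293.0, 90.0], [422.0, -293.0, 88.0], [423.0, -291.0, 82.0]]
```

View pics/crop0.png

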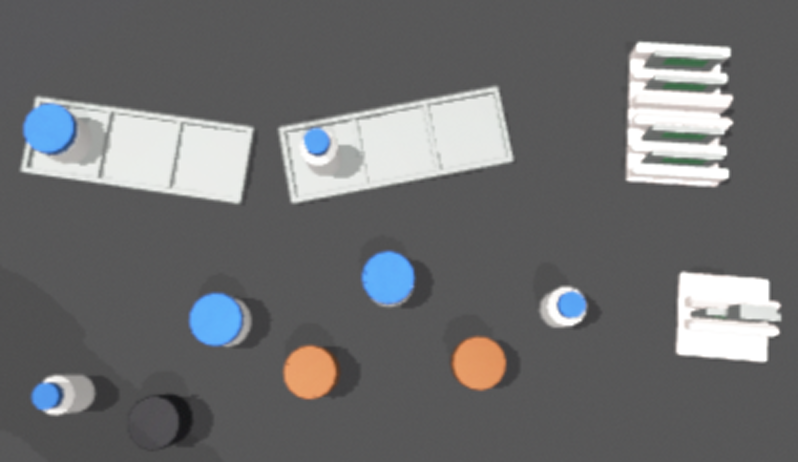

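Crop confirms: blue-capped white jars at (217,320) and (388,278), white bottles at (565,306) and (62,394); brown and black jars are decoys. The tray bottle and jar stand at each tray's left end (+y). Now the tray, rack and grip frames.

Run:
```python
from h import *
im=cv2.imread("pics/top0.png");d=np.load("top0.npy");P=cloud("top",d);d2=np.load("scene0.npy");S=cloud("scene",d2)
g=im.max(2)
def rect(q):
    (cx,cy),(w,h),a=cv2.minAreaRect(q[:,:2].astype(np.float32));return np.round([cx,cy,w,h,a],1)
for n,(u0,u1,v0,v1) in dict(btray=(268,390,215,282),jtray=(145,266,220,282)).items():
    m=np.zeros((480,640),np.uint8);m[v0:v1,u0:u1]=(g[v0:v1,u0:u1]>110)
    c=max(cv2.findContours(m,0,1)[0],key=cv2.contourArea)[:,0]
    q=np.array([px2w("top",x,z=12) for x in c]);print(n,rect(q))
    cv2.drawContours(im,[c[:,None]],0,(0,0,255),1)
    q=P[(m>0)&(d>0)&(P[...,2]>0)&(P[...,2]<17)];print(" cloud",rect(q))
m=(g>150)&(d>0)
for n,(u0,u1,v0,v1) in dict(rack=(434,492,195,275),stand=(458,515,305,355)).items():
    mm=np.zeros_like(m);mm[v0:v1,u0:u1]=m[v0:v1,u0:u1]
    for z0,z1 in((2,14),(43,54),(57,67)):
        q=P[mm&(P[...,2]>z0)&(P[...,2]<z1)]
        if len(q)>5: print(n,z0,z1,len(q),rect(q))
# x-profile of rack: median x bands of high points
def prof(C,D,xr,yr,zmin):
    q=C[(D>0)&(abs(C[...,1]-yr)<12)&(abs(C[...,0]-xr)<70)]
    for x in range(xr-66,xr+66,4):
        s=q[(q[:,0]>=x)&(q[:,0]<x+4)]
        if len(s):print(x+2,int(np.median(s[:,2])),int(s[:,2].max()),end=" | ")
    print()
prof(P,d,586,-242,0);prof(S,d2,586,-242,0)
for nm,C,D in(("t",P,d),("s",S,d2)):
    q=C[(D>0)&(abs(C[...,0]-417)<30)&(abs(C[...,1]+280)<30)&(C[...,2]>72)]
    for z in range(72,114,6):
        s=q[(q[:,2]>=z)&(q[:,2]<z+6)]
        if len(s)>3:print(nm,z,len(s),s.min(0).round(),s.max(0).round())
```

```text
btray [574.4   3.7  73.4 205.1   9.8]
 cloud [575.9   3.8  75.  207.2   9.8]
jtray [574.6 240.8 211.2  73.5  80.6]
 cloud [576.5 242.2 214.   74.5  80.8]
rack 2 14 467 [ 599.2 -253.6   89.6  131.    84.4]
rack 43 54 248 [ 595.3 -249.3   63.3   83.6   12. ]
rack 57 67 414 [ 595.2 -249.1   59.5   93.7   84.9]
stand 2 14 1007 [ 416.6 -280.4   77.    72.3   85.4]
stand 43 54 203 [ 416.3 -280.8   70.    25.7   84.1]
stand 57 67 8 [ 418.8 -258.9   15.5    3.5   89. ]
522 0 2 | 526 -1 2 | 530 0 3 | 534 0 6 | 538 22 41 | 542 37 41 | 546 38 61 | 550 54 65 | 554 60 63 | 562 29 33 | 566 28 31 | 570 38 64 | 574 61 63 | 578 62 62 | 582 39 50 | 586 45 49 | 590 42 43 | 594 35 35 | 598 8 40 | 602 31 48 | 606 46 50 | 610 46 47 | 614 48 63 | 618 60 65 | 622 58 59 | 630 29 32 | 634 42 62 | 638 43 63 | 642 60 64 | 650 38 41 | 
550 61 64 | 554 49 64 | 558 51 63 | 570 60 61 | 574 60 64 | 578 50 64 | 582 46 47 | 586 46 50 | 590 35 47 | 594 28 39 | 606 46 49 | 610 47 48 | 614 59 61 | 618 61 64 | 622 44 62 | 638 61 62 | 642 51 63 | 646 43 60 | 650 37 39 | 
t 72 11 [ 409. -290.   72.] [ 422. -267.   78.]
t 78 11 [ 409. -291.   78.] [ 423. -266.   83.]
t 84 11 [ 409. -292.   85.] [ 423. -266.   89.]
t 90 10 [ 411. -277.   90.] [ 422. -266.   95.]
t 96 9 [ 410. -279.   97.] [ 422. -266.  101.]
t 102 41 [ 410. -293.  103.] [ 423. -266.  108.]
t 108 93 [ 410. -294.  108.] [ 423. -266.  114.]
s 72 29 [ 412. -294.   72.] [ 425. -252.   78.]
s 78 30 [ 411. -293.   79.] [ 425. -266.   84.]
s 84 27 [ 412. -294.   85.] [ 425. -267.   90.]
s 90 31 [ 411. -293.   90.] [ 425. -267.   96.]
s 96 28 [ 412. -294.   97.] [ 425. -267.  102.]
s 102 35 [ 413. -294.  102.] [ 425. -267.  108.]
s 108 71 [ 411. -294.  108.] [ 425. -266.  113.]
```

Call:
send_rows:
  rows:
    - {"x": 0.75, "y": -3, "z": -0.8, "roll": -5.4, "claw": 0}
    - {"x": 1.5, "y": -6, "z": -1.6, "roll": -10.8, "claw": 0}
    - {"x": 2.25, "y": -9, "z": -2.4, "roll": -16.2, "claw": 0}
    - {"x": 3, "y": -12, "z": -3.2, "roll": -21.6, "claw": 0}
    - {"x": 3.75, "y": -15, "z": -4, "roll": -27, "claw": 0}

```text
clock: 1.32
eef_pos: [322.1, 433.2, 202.2]
tool_rot: [3.141, -0.0, 2.213]
force: [-0.2, -0.4, 0.5]
width: 85.3
```

Call:
send_rows:
  rows:
    - {"x": 0.75, "y": -3, "z": -0.8, "roll": -5.4, "claw": 0}
    - {"x": 1.5, "y": -6, "z": -1.6, "roll": -10.8, "claw": 0}
    - {"x": 2.25, "y": -9, "z": -2.4, "roll": -16.2, "claw": 0}
    - {"x": 3, "y": -12, "z": -3.2, "roll": -21.6, "claw": 0}
    - {"x": 3.75, "y": -14.7, "z": -4, "roll": -27, "claw": 0}

```text
clock: 1.73
eef_pos: [359.6, 285.8, 162.3]
tool_rot: [3.141, -0.0, 1.741]
force: [-0.5, -1.4, 0.3]
width: 85.7
```

Call:
send_rows:
  rows:
    - {"x": 0, "claw": 0}
    - {"x": 0, "claw": 0}
    - {"x": 0, "claw": 0}

```text
$.rows[0]: bad value
```

Call:
send_rows:
  rows:
    - {"x": -0.1, "y": 0.15, "z": -3, "roll": 0, "claw": 0}
    - {"x": -0.1, "y": 0.15, "z": -6, "roll": 0, "claw": 0}
    - {"x": -0.1, "y": 0.15, "z": -9, "roll": 0, "claw": 0}
    - {"x": -0.1, "y": 0.15, "z": -11, "roll": 0, "claw": 0}
    - {"x": -0.1, "y": 0.15, "z": -12.2, "roll": 0, "claw": 0}

```text
clock: 2.15
eef_pos: [357.8, 288.5, 38.3]
tool_rot: [-3.139, 0.001, 1.746]
force: [0.5, -0.8, 0.1]
width: 85.4
```

Call:
send_rows:
  rows:
    - {"x": 0, "y": 0, "z": 0, "roll": 0, "claw": 0.4}
    - {"x": 0, "y": 0, "z": 0, "roll": 0, "claw": 0.8}
    - {"x": 0, "y": 0, "z": 0, "roll": 0, "claw": 1}
    - {"x": 0, "y": 0, "z": 0, "roll": 0, "claw": 1}
    - {"x": 0, "y": 0, "z": 0, "roll": 0, "claw": 1}

```text
clock: 2.57
eef_pos: [358.9, 289.7, 41.5]
tool_rot: [3.14, -0.001, 1.747]
force: [-1.0, -0.8, 5.8]
width: 30.3
```

Call:
send_rows:
  rows:
    - {"x": 0, "y": 0, "z": 0, "roll": 0, "claw": 1}
    - {"x": 0, "y": 0, "z": 0, "roll": 0, "claw": 1}
    - {"x": 0, "y": 0, "z": 0, "roll": 0, "claw": 1}
    - {"x": 0, "y": 0, "z": 0, "roll": 0, "claw": 1}
    - {"x": 0, "y": 0, "z": 0, "roll": 0, "claw": 1}

```text
clock: 2.98
eef_pos: [358.9, 289.6, 41.5]
tool_rot: [3.14, -0.001, 1.746]
force: [-1.0, 0.6, 7.1]
width: 30.4
```

Call:
send_rows:
  rows:
    - {"x": 0, "y": 0, "z": 1.5, "roll": 0, "claw": 1}
    - {"x": 0, "y": 0, "z": 4, "roll": 0, "claw": 1}
    - {"x": 0, "y": 0, "z": 7, "roll": 0, "claw": 1}
    - {"x": 0, "y": 0, "z": 9.5, "roll": 0, "claw": 1}
    - {"x": 0, "y": 0, "z": 10.5, "roll": 0, "claw": 1}

```text
clock: 3.4
eef_pos: [359.5, 289.9, 148.6]
tool_rot: [3.137, -0.003, 1.746]
force: [0.2, 0.2, -1.1]
width: 29.8
```

Call:
send_rows:
  rows:
    - {"x": 0.8, "y": -1.1, "z": 0, "roll": 0, "claw": 1}
    - {"x": 2.4, "y": -3.2, "z": 0, "roll": 0, "claw": 1}
    - {"x": 4.4, "y": -5.8, "z": 0, "roll": 0, "claw": 1}
    - {"x": 6.5, "y": -8.5, "z": 0, "roll": 0, "claw": 1}
    - {"x": 8.6, "y": -11.3, "z": 0, "roll": 0, "claw": 1}

```text
clock: 3.82
eef_pos: [445.0, 175.4, 145.9]
tool_rot: [3.141, -0.001, 1.748]
force: [0.1, 0.8, -0.7]
width: 30.5
```

Call:
send_rows:
  rows:
    - {"x": 2.1, "y": -2.8, "z": 0, "roll": 0, "claw": 1}
    - {"x": 4.2, "y": -5.5, "z": 0, "roll": 0, "claw": 1}
    - {"x": 6.3, "y": -8.3, "z": 0, "roll": 0, "claw": 1}
    - {"x": 8.4, "y": -11, "z": 0, "roll": 0, "claw": 1}
    - {"x": 10.2, "y": -13.4, "z": 0, "roll": 0, "claw": 1}

```text
clock: 4.23
eef_pos: [547.6, 39.7, 145.9]
tool_rot: [3.14, 0.001, 1.745]
force: [0.8, 0.5, -1.3]
width: 30.5
```

Call:
send_rows:
  rows:
    - {"x": 1.6, "y": -2.1, "z": 0, "roll": 0, "claw": 1}
    - {"x": 2.6, "y": -3.4, "z": 0, "roll": 0, "claw": 1}
    - {"x": 2.8, "y": -3.7, "z": 0, "roll": 0, "claw": 1}
    - {"x": 2.8, "y": -3.7, "z": 0, "roll": 0, "claw": 1}
    - {"x": 2.8, "y": -3.7, "z": 0, "roll": 0, "claw": 1}

```text
clock: 4.65
eef_pos: [573.4, 6.3, 145.3]
tool_rot: [-3.141, -0.001, 1.747]
force: [-0.1, 0.9, -1.8]
width: 30.7
```

Run:
```python
from h import *
s=ctrl.read_state();print(s["clock"],s["eef_pos"],s["tool_rot"],s["width"],s["force"])
im,d=ctrl.get_image("scene");cv2.imwrite("pics/s1.png",cv2.resize(im[150:350,180:460],None,fx=2.5,fy=2.5))
```

```text
4.65 [573.35964299   6.26803579 145.27823515] [-3.14058084e+00 -1.28700683e-03  1.74711194e+00] 30.7080485706443 [-0.07239578  0.88112446 -1.77550017]
```

View pics/s1.png

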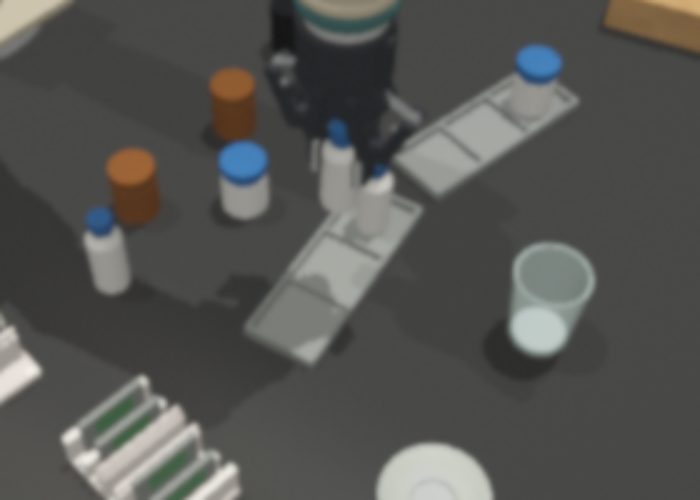

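View: the bottle is held upright at (337,170), above the tray; everything else is undisturbed. Lower and release.

Call:
send_rows:
  rows:
    - {"x": 0, "y": 0, "z": -3, "roll": 0, "claw": 1}
    - {"x": 0, "y": 0, "z": -6, "roll": 0, "claw": 1}
    - {"x": 0, "y": 0, "z": -8.5, "roll": 0, "claw": 1}
    - {"x": 0, "y": 0, "z": -9.6, "roll": 0, "claw": 1}
    - {"x": 0, "y": 0, "z": -10.0, "roll": 0, "claw": 1}

```text
clock: 5.12
eef_pos: [571.3, 6.9, 45.1]
tool_rot: [-3.135, -0.003, 1.748]
force: [-11.8, 0.8, 38.9]
width: 30.5
```

Call:
send_rows:
  rows:
    - {"x": 0, "y": 0, "z": -0.05, "roll": 0, "claw": 1}
    - {"x": 0, "y": 0, "z": -0.05, "roll": 0, "claw": 1}
    - {"x": 0, "y": 0, "z": -0.05, "roll": 0, "claw": 0.7}
    - {"x": 0, "y": 0, "z": -0.05, "roll": 0, "claw": 0.4}
    - {"x": 0, "y": 0, "z": -0.05, "roll": 0, "claw": 0}

```text
clock: 5.53
eef_pos: [574.7, 5.4, 45.3]
tool_rot: [3.141, 0.0, 1.747]
force: [1.1, 0.1, 0.3]
width: 53.6
```

Call:
send_rows:
  rows:
    - {"x": 0, "y": 0, "z": 0, "roll": 0, "claw": 0}
    - {"x": 0, "y": 0, "z": 0, "roll": 0, "claw": 0}
    - {"x": 0, "y": 0, "z": 0.5, "roll": 0, "claw": 0}
    - {"x": 0, "y": 0, "z": 2.5, "roll": 0, "claw": 0}
    - {"x": 0, "y": 0, "z": 5.5, "roll": 0, "claw": 0}

```text
clock: 5.95
eef_pos: [572.3, 5.0, 98.5]
tool_rot: [-3.136, -0.001, 1.746]
force: [-1.1, -0.4, 0.2]
width: 85.2
```

Call:
send_rows:
  rows:
    - {"x": 0, "y": 0, "z": 3, "roll": 0, "claw": 0}
    - {"x": 0, "y": 0, "z": 5, "roll": 0, "claw": 0}
    - {"x": 0, "y": 0, "z": 7, "roll": 0, "claw": 0}

```text
clock: 6.2
eef_pos: [574.6, 4.9, 171.9]
tool_rot: [3.14, 0.0, 1.746]
force: [0.3, -0.1, 0.6]
width: 85.3
```

Call:
send_rows:
  rows:
    - {"x": -1.5, "y": -1.4, "z": 0, "roll": 0, "claw": 0}
    - {"x": -4, "y": -3.8, "z": 0, "roll": 0, "claw": 0}
    - {"x": -6.5, "y": -6.3, "z": 0, "roll": 0, "claw": 0}
    - {"x": -9, "y": -8.7, "z": 0, "roll": 0, "claw": 0}
    - {"x": -11.5, "y": -11, "z": 0, "roll": 0, "claw": 0}

```text
clock: 6.62
eef_pos: [458.1, -106.1, 170.3]
tool_rot: [3.141, 0.0, 1.746]
force: [0.4, -1.6, 0.3]
width: 85.3
```

Call:
send_rows:
  rows:
    - {"x": -2, "y": -2, "z": 0, "roll": 0, "claw": 0}
    - {"x": -3.05, "y": -3, "z": 0, "roll": 0, "claw": 0}
    - {"x": -3.35, "y": -3.3, "z": 0, "roll": 0, "claw": 0}
    - {"x": -3.35, "y": -3.3, "z": -2.5, "roll": 0, "claw": 0}
    - {"x": -3.35, "y": -3.3, "z": -5.5, "roll": 0, "claw": 0}

```text
clock: 7.03
eef_pos: [428.7, -138.4, 116.2]
tool_rot: [3.135, 0.003, 1.746]
force: [0.6, 0.1, -0.1]
width: 85.7
```

Call:
send_rows:
  rows:
    - {"x": 0, "y": 0, "z": -3, "roll": 0, "claw": 0}
    - {"x": 0, "y": 0, "z": -5.5, "roll": 0, "claw": 0}
    - {"x": 0, "y": 0, "z": -6.9, "roll": 0, "claw": 0}
    - {"x": 0, "y": 0, "z": -7.45, "roll": 0, "claw": 0}
    - {"x": 0, "y": 0, "z": -7.45, "roll": 0, "claw": 0}

```text
clock: 7.45
eef_pos: [426.3, -137.0, 38.8]
tool_rot: [-3.14, -0.001, 1.747]
force: [-0.4, 0.2, -0.6]
width: 85.4
```

Call:
send_rows:
  rows:
    - {"x": 0, "y": 0, "z": 0, "roll": 0, "claw": 0.4}
    - {"x": 0, "y": 0, "z": 0, "roll": 0, "claw": 0.8}
    - {"x": 0, "y": 0, "z": 0, "roll": 0, "claw": 1}
    - {"x": 0, "y": 0, "z": 0, "roll": 0, "claw": 1}
    - {"x": 0, "y": 0, "z": 0, "roll": 0, "claw": 1}

```text
clock: 7.87
eef_pos: [426.4, -138.0, 41.2]
tool_rot: [3.14, 0.0, 1.746]
force: [-0.7, 0.8, 6.2]
width: 30.3
```

Call:
send_rows:
  rows:
    - {"x": 0, "y": 0, "z": 0, "roll": 0, "claw": 1}
    - {"x": 0, "y": 0, "z": 0, "roll": 0, "claw": 1}
    - {"x": 0, "y": 0, "z": 0, "roll": 0, "claw": 1}

```text
clock: 8.12
eef_pos: [426.3, -138.0, 41.1]
tool_rot: [3.14, -0.0, 1.746]
force: [-0.6, -0.3, 5.6]
width: 30.4
```

Call:
send_rows:
  rows:
    - {"x": 0, "y": 0, "z": 1.5, "roll": 0, "claw": 1}
    - {"x": 0, "y": 0, "z": 4, "roll": 0, "claw": 1}
    - {"x": 0, "y": 0, "z": 7, "roll": 0, "claw": 1}
    - {"x": 0, "y": 0, "z": 9.5, "roll": 0, "claw": 1}
    - {"x": 0, "y": 0, "z": 10.5, "roll": 0, "claw": 1}

```text
clock: 8.53
eef_pos: [426.9, -138.6, 148.3]
tool_rot: [3.138, 0.002, 1.746]
force: [1.0, -0.1, -1.7]
width: 30.5
```

Call:
send_rows:
  rows:
    - {"x": 1, "y": 0.5, "z": 0, "roll": 0, "claw": 1}
    - {"x": 3, "y": 1.4, "z": 0, "roll": 0, "claw": 1}
    - {"x": 6, "y": 2.9, "z": 0, "roll": 0, "claw": 1}
    - {"x": 9, "y": 4.3, "z": 0, "roll": 0, "claw": 1}
    - {"x": 12, "y": 5.7, "z": 0, "roll": 0, "claw": 1}

```text
clock: 8.95
eef_pos: [547.2, -79.3, 144.4]
tool_rot: [-3.141, -0.001, 1.746]
force: [-0.8, -0.9, -0.2]
width: 30.4
```

Call:
send_rows:
  rows:
    - {"x": 2.2, "y": 1, "z": 0, "roll": 0, "claw": 1}
    - {"x": 3.5, "y": 1.7, "z": 0, "roll": 0, "claw": 1}
    - {"x": 4, "y": 1.9, "z": 0, "roll": 0, "claw": 1}
    - {"x": 4, "y": 1.9, "z": 0, "roll": 0, "claw": 1}
    - {"x": 4, "y": 1.9, "z": -2, "roll": 0, "claw": 1}

```text
clock: 9.37
eef_pos: [587.3, -63.0, 127.2]
tool_rot: [3.137, 0.002, 1.746]
force: [0.4, -0.3, -1.1]
width: 30.3
```

Call:
send_rows:
  rows:
    - {"x": 0, "y": 0, "z": -2.5, "roll": 0, "claw": 1}
    - {"x": 0, "y": 0, "z": -5, "roll": 0, "claw": 1}
    - {"x": 0, "y": 0, "z": -6.8, "roll": 0, "claw": 1}
    - {"x": 0, "y": 0, "z": -7.6, "roll": 0, "claw": 1}
    - {"x": 0, "y": 0, "z": -7.8, "roll": 0, "claw": 1}

```text
clock: 9.78
eef_pos: [583.6, -62.6, 45.7]
tool_rot: [-3.138, -0.001, 1.745]
force: [-0.2, -0.3, -1.0]
width: 30.3
```

Call:
send_rows:
  rows:
    - {"x": 0, "y": 0, "z": 0, "roll": 0, "claw": 1}
    - {"x": 0, "y": 0, "z": -0.1, "roll": 0, "claw": 1}
    - {"x": 0, "y": 0, "z": -0.1, "roll": 0, "claw": 0.8}
    - {"x": 0, "y": 0, "z": -0.1, "roll": 0, "claw": 0.4}
    - {"x": 0, "y": 0, "z": -0.1, "roll": 0, "claw": 0}

```text
clock: 10.2
eef_pos: [586.5, -62.0, 47.2]
tool_rot: [3.14, 0.0, 1.746]
force: [-0.3, 0.7, 0.3]
width: 53.7
```

Call:
send_rows:
  rows:
    - {"x": 0, "y": 0, "z": 0, "roll": 0, "claw": 0}
    - {"x": 0, "y": 0, "z": 0, "roll": 0, "claw": 0}
    - {"x": 0, "y": 0, "z": 0.5, "roll": 0, "claw": 0}
    - {"x": 0, "y": 0, "z": 2.5, "roll": 0, "claw": 0}
    - {"x": 0, "y": 0, "z": 5.5, "roll": 0, "claw": 0}

```text
clock: 10.62
eef_pos: [583.9, -61.6, 100.0]
tool_rot: [-3.137, -0.001, 1.746]
force: [0.6, 0.6, -0.1]
width: 85.6
```

Call:
send_rows:
  rows:
    - {"x": 0, "y": 0, "z": 3, "roll": 0, "claw": 0}
    - {"x": 0, "y": 0, "z": 5, "roll": 0, "claw": 0}
    - {"x": 0, "y": 0, "z": 7, "roll": 0, "claw": 0}

```text
clock: 10.87
eef_pos: [586.1, -62.1, 173.4]
tool_rot: [3.14, 0.0, 1.746]
force: [0.2, 0.5, -0.0]
width: 85.3
```

Call:
send_rows:
  rows:
    - {"x": -1.5, "y": 0.8, "z": 0, "roll": -3.8, "claw": 0}
    - {"x": -4.5, "y": 2.4, "z": 0, "roll": -7.6, "claw": 0}
    - {"x": -7.5, "y": 4, "z": 0, "roll": -11.4, "claw": 0}
    - {"x": -10.5, "y": 5.7, "z": 0, "roll": -15.3, "claw": 0}
    - {"x": -12.8, "y": 6.9, "z": 0, "roll": -19.1, "claw": 0}

```text
clock: 11.28
eef_pos: [454.9, 8.4, 171.5]
tool_rot: [-3.139, -0.001, 1.41]
force: [0.5, 1.3, -0.0]
width: 85.6
```

Call:
send_rows:
  rows:
    - {"x": -0.6, "y": 0.3, "z": 0, "roll": 0, "claw": 0}
    - {"x": -0.6, "y": 0.3, "z": -1, "roll": 0, "claw": 0}
    - {"x": -0.6, "y": 0.3, "z": -3, "roll": 0, "claw": 0}
    - {"x": -0.6, "y": 0.3, "z": -6, "roll": 0, "claw": 0}
    - {"x": -0.6, "y": 0.3, "z": -9, "roll": 0, "claw": 0}

```text
clock: 11.7
eef_pos: [454.5, 9.4, 80.4]
tool_rot: [3.137, 0.0, 1.414]
force: [0.5, 0.3, -0.3]
width: 85.2
```

Call:
send_rows:
  rows:
    - {"x": 0, "y": 0, "z": -2.5, "roll": 0, "claw": 0}
    - {"x": 0, "y": 0, "z": -4.3, "roll": 0, "claw": 0}
    - {"x": 0, "y": 0, "z": -5.1, "roll": 0, "claw": 0}
    - {"x": 0, "y": 0, "z": -5.1, "roll": 0, "claw": 0}
    - {"x": 0, "y": 0, "z": -5.1, "roll": 0, "claw": 0.4}

```text
clock: 12.12
eef_pos: [452.8, 9.0, 29.6]
tool_rot: [3.141, 0.0, 1.412]
force: [-0.1, -0.3, 0.3]
width: 75.3
```

Call:
send_rows:
  rows:
    - {"x": 0, "y": 0, "z": 0, "roll": 0, "claw": 0.6}
    - {"x": 0, "y": 0, "z": 0, "roll": 0, "claw": 1}
    - {"x": 0, "y": 0, "z": 0, "roll": 0, "claw": 1}
    - {"x": 0, "y": 0, "z": 0, "roll": 0, "claw": 1}
    - {"x": 0, "y": 0, "z": 0, "roll": 0, "claw": 1}

```text
clock: 12.53
eef_pos: [452.6, 10.0, 31.2]
tool_rot: [3.139, -0.0, 1.413]
force: [-0.3, -0.0, 6.6]
width: 42.9
```

Call:
send_rows:
  rows:
    - {"x": 0, "y": 0, "z": 0, "roll": 0, "claw": 1}
    - {"x": 0, "y": 0, "z": 0, "roll": 0, "claw": 1}

```text
clock: 12.7
eef_pos: [452.6, 9.9, 31.2]
tool_rot: [3.139, -0.0, 1.413]
force: [0.6, -0.9, 6.5]
width: 42.8
```

Call:
send_rows:
  rows:
    - {"x": 0, "y": 0, "z": 1.5, "roll": 0, "claw": 1}
    - {"x": 0, "y": 0, "z": 4, "roll": 0, "claw": 1}
    - {"x": 0, "y": 0, "z": 7, "roll": 0, "claw": 1}
    - {"x": 0, "y": 0, "z": 9.5, "roll": 0, "claw": 1}
    - {"x": 0, "y": 0, "z": 10.5, "roll": 0, "claw": 1}

```text
clock: 13.12
eef_pos: [453.1, 10.1, 138.2]
tool_rot: [3.137, -0.001, 1.413]
force: [0.6, -0.4, -0.9]
width: 43.1
```

Call:
send_rows:
  rows:
    - {"x": 0.6, "y": 0.8, "z": 0, "roll": 0, "claw": 1}
    - {"x": 2, "y": 2.9, "z": 0, "roll": 0, "claw": 1}
    - {"x": 4, "y": 5.8, "z": 0, "roll": 0, "claw": 1}
    - {"x": 6, "y": 8.7, "z": 0, "roll": 0, "claw": 1}
    - {"x": 8, "y": 11.6, "z": 0, "roll": 0, "claw": 1}

```text
clock: 13.53
eef_pos: [532.2, 128.6, 134.4]
tool_rot: [-3.14, -0.0, 1.414]
force: [-0.1, -0.1, -0.7]
width: 42.6
```

Call:
send_rows:
  rows:
    - {"x": 1.8, "y": 2.6, "z": 0, "roll": 0, "claw": 1}
    - {"x": 2.9, "y": 4.2, "z": 0, "roll": 0, "claw": 1}
    - {"x": 3.1, "y": 4.5, "z": 0, "roll": 0, "claw": 1}
    - {"x": 3.1, "y": 4.5, "z": 0, "roll": 0, "claw": 1}
    - {"x": 3.1, "y": 4.5, "z": -2, "roll": 0, "claw": 1}

```text
clock: 13.95
eef_pos: [564.5, 170.7, 117.0]
tool_rot: [3.137, -0.001, 1.413]
force: [0.7, -0.4, -0.5]
width: 42.7
```

Call:
send_rows:
  rows:
    - {"x": 0, "y": 0, "z": -2.5, "roll": 0, "claw": 1}
    - {"x": 0, "y": 0, "z": -5, "roll": 0, "claw": 1}
    - {"x": 0, "y": 0, "z": -6.8, "roll": 0, "claw": 1}
    - {"x": 0, "y": 0, "z": -7.6, "roll": 0, "claw": 1}
    - {"x": 0, "y": 0, "z": -7.8, "roll": 0, "claw": 1}

```text
clock: 14.37
eef_pos: [561.1, 169.6, 35.6]
tool_rot: [-3.138, 0.002, 1.411]
force: [0.6, 0.3, -1.7]
width: 42.6
```

Call:
send_rows:
  rows:
    - {"x": 0, "y": 0, "z": 0, "roll": 0, "claw": 1}
    - {"x": 0, "y": 0, "z": -0.1, "roll": 0, "claw": 1}
    - {"x": 0, "y": 0, "z": -0.1, "roll": 0, "claw": 0.7}
    - {"x": 0, "y": 0, "z": -0.1, "roll": 0, "claw": 0.4}
    - {"x": 0, "y": 0, "z": -0.1, "roll": 0, "claw": 0}

```text
clock: 14.78
eef_pos: [563.5, 171.2, 37.3]
tool_rot: [3.14, -0.001, 1.413]
force: [0.7, 0.5, 0.7]
width: 62.0
```

Call:
send_rows:
  rows:
    - {"x": 0, "y": 0, "z": 0, "roll": 0, "claw": 0}
    - {"x": 0, "y": 0, "z": 0, "roll": 0, "claw": 0}
    - {"x": 0, "y": 0, "z": 0.5, "roll": 0, "claw": 0}
    - {"x": 0, "y": 0, "z": 2.5, "roll": 0, "claw": 0}
    - {"x": 0, "y": 0, "z": 5.5, "roll": 0, "claw": 0}

```text
clock: 15.2
eef_pos: [560.9, 170.7, 90.1]
tool_rot: [-3.137, 0.002, 1.413]
force: [0.3, 0.6, -0.4]
width: 85.6
```

Call:
send_rows:
  rows:
    - {"x": 0, "y": 0, "z": 3, "roll": 0, "claw": 0}
    - {"x": 0, "y": 0, "z": 5, "roll": 0, "claw": 0}
    - {"x": 0, "y": 0, "z": 6, "roll": 0, "claw": 0}

```text
clock: 15.45
eef_pos: [564.3, 171.0, 154.5]
tool_rot: [3.137, -0.002, 1.413]
force: [0.5, -0.7, 1.2]
width: 85.5
```

Call:
send_rows:
  rows:
    - {"x": -1.5, "y": -0.2, "z": 0, "roll": 0, "claw": 0}
    - {"x": -4.5, "y": -0.5, "z": 0, "roll": 0, "claw": 0}
    - {"x": -7.8, "y": -0.9, "z": 0, "roll": 0, "claw": 0}
    - {"x": -11, "y": -1.2, "z": 0, "roll": 0, "claw": 0}
    - {"x": -13.5, "y": -1.5, "z": 0, "roll": 0, "claw": 0}

```text
clock: 15.87
eef_pos: [424.4, 155.7, 150.9]
tool_rot: [-3.139, 0.001, 1.413]
force: [-0.4, 0.4, -0.3]
width: 85.2
```

Call:
send_rows:
  rows:
    - {"x": -0.85, "y": -0.05, "z": 0, "roll": 0, "claw": 0}
    - {"x": -0.85, "y": -0.05, "z": 0, "roll": 0, "claw": 0}
    - {"x": -0.85, "y": -0.05, "z": -2, "roll": 0, "claw": 0}
    - {"x": -0.85, "y": -0.05, "z": -5, "roll": 0, "claw": 0}
    - {"x": -0.85, "y": -0.05, "z": -8, "roll": 0, "claw": 0}

```text
clock: 16.28
eef_pos: [422.5, 156.4, 70.7]
tool_rot: [3.137, -0.002, 1.414]
force: [1.2, 1.2, -0.3]
width: 85.2
```

Call:
send_rows:
  rows:
    - {"x": 0, "y": 0, "z": -2.4, "roll": 0, "claw": 0}
    - {"x": 0, "y": 0, "z": -3.7, "roll": 0, "claw": 0}
    - {"x": 0, "y": 0, "z": -4.1, "roll": 0, "claw": 0}
    - {"x": 0, "y": 0, "z": -4.1, "roll": 0, "claw": 0}
    - {"x": 0, "y": 0, "z": -4.1, "roll": 0, "claw": 0.4}

```text
clock: 16.7
eef_pos: [420.7, 155.4, 30.4]
tool_rot: [3.14, -0.0, 1.412]
force: [0.7, -1.0, -0.9]
width: 75.4
```

Call:
send_rows:
  rows:
    - {"x": 0, "y": 0, "z": 0, "roll": 0, "claw": 0.6}
    - {"x": 0, "y": 0, "z": 0, "roll": 0, "claw": 1}
    - {"x": 0, "y": 0, "z": 0, "roll": 0, "claw": 1}
    - {"x": 0, "y": 0, "z": 0, "roll": 0, "claw": 1}
    - {"x": 0, "y": 0, "z": 0, "roll": 0, "claw": 1}

```text
clock: 17.12
eef_pos: [420.0, 156.0, 31.4]
tool_rot: [3.14, -0.001, 1.413]
force: [0.0, 0.2, 5.2]
width: 42.4
```

Call:
send_rows:
  rows:
    - {"x": 0, "y": 0, "z": 0, "roll": 0, "claw": 1}
    - {"x": 0, "y": 0, "z": 0, "roll": 0, "claw": 1}

```text
clock: 17.28
eef_pos: [420.0, 155.9, 31.4]
tool_rot: [3.14, -0.001, 1.413]
force: [-1.0, -0.7, 6.4]
width: 42.8
```

Call:
send_rows:
  rows:
    - {"x": 0, "y": 0, "z": 1.5, "roll": 0, "claw": 1}
    - {"x": 0, "y": 0, "z": 4, "roll": 0, "claw": 1}
    - {"x": 0, "y": 0, "z": 7, "roll": 0, "claw": 1}
    - {"x": 0, "y": 0, "z": 9.5, "roll": 0, "claw": 1}
    - {"x": 0, "y": 0, "z": 10.5, "roll": 0, "claw": 1}

```text
clock: 17.7
eef_pos: [420.5, 155.9, 138.4]
tool_rot: [3.138, -0.002, 1.413]
force: [0.3, 0.7, -1.0]
width: 42.6
```

Call:
send_rows:
  rows:
    - {"x": 1, "y": 0.5, "z": 0, "roll": 0, "claw": 1}
    - {"x": 3, "y": 1.6, "z": 0, "roll": 0, "claw": 1}
    - {"x": 6, "y": 3.2, "z": 0, "roll": 0, "claw": 1}
    - {"x": 9, "y": 4.7, "z": 0, "roll": 0, "claw": 1}
    - {"x": 12, "y": 6.3, "z": 0, "roll": 0, "claw": 1}

```text
clock: 18.12
eef_pos: [540.2, 219.6, 136.2]
tool_rot: [3.141, -0.001, 1.413]
force: [0.2, -0.2, -0.6]
width: 42.7
```

Call:
send_rows:
  rows:
    - {"x": 2.2, "y": 1.1, "z": 0, "roll": 0, "claw": 1}
    - {"x": 3.2, "y": 1.7, "z": 0, "roll": 0, "claw": 1}
    - {"x": 3.45, "y": 1.8, "z": 0, "roll": 0, "claw": 1}
    - {"x": 3.45, "y": 1.8, "z": 0, "roll": 0, "claw": 1}
    - {"x": 3.45, "y": 1.8, "z": -2, "roll": 0, "claw": 1}

```text
clock: 18.53
eef_pos: [575.3, 236.3, 118.4]
tool_rot: [3.137, -0.002, 1.413]
force: [-0.2, -0.1, -0.7]
width: 42.9
```

Call:
send_rows:
  rows:
    - {"x": 0, "y": 0, "z": -2.5, "roll": 0, "claw": 1}
    - {"x": 0, "y": 0, "z": -5, "roll": 0, "claw": 1}
    - {"x": 0, "y": 0, "z": -6.8, "roll": 0, "claw": 1}
    - {"x": 0, "y": 0, "z": -7.6, "roll": 0, "claw": 1}
    - {"x": 0, "y": 0, "z": -7.8, "roll": 0, "claw": 1}

```text
clock: 18.95
eef_pos: [571.8, 235.7, 36.2]
tool_rot: [-3.138, 0.002, 1.412]
force: [0.7, 0.0, -0.5]
width: 42.8
```

Call:
send_rows:
  rows:
    - {"x": 0, "y": 0, "z": 0, "roll": 0, "claw": 1}
    - {"x": 0, "y": 0, "z": -0.1, "roll": 0, "claw": 1}
    - {"x": 0, "y": 0, "z": -0.1, "roll": 0, "claw": 0.7}
    - {"x": 0, "y": 0, "z": -0.1, "roll": 0, "claw": 0.4}
    - {"x": 0, "y": 0, "z": -0.1, "roll": 0, "claw": 0}

```text
clock: 19.37
eef_pos: [574.4, 236.7, 37.3]
tool_rot: [3.14, -0.001, 1.413]
force: [0.3, 0.8, -0.1]
width: 61.7
```

Call:
send_rows:
  rows:
    - {"x": 0, "y": 0, "z": 0, "roll": 0, "claw": 0}
    - {"x": 0, "y": 0, "z": 0, "roll": 0, "claw": 0}
    - {"x": 0, "y": 0, "z": 0.5, "roll": 0, "claw": 0}
    - {"x": 0, "y": 0, "z": 2.5, "roll": 0, "claw": 0}
    - {"x": 0, "y": 0, "z": 5.5, "roll": 0, "claw": 0}

```text
clock: 19.78
eef_pos: [571.9, 236.0, 89.8]
tool_rot: [-3.137, 0.003, 1.413]
force: [0.9, 1.1, -0.0]
width: 85.5
```

Call:
send_rows:
  rows:
    - {"x": 0, "y": 0, "z": 3, "roll": 0, "claw": 0}
    - {"x": 0, "y": 0, "z": 6, "roll": 0, "claw": 0}
    - {"x": 0, "y": 0, "z": 9, "roll": 0, "claw": 0}

```text
clock: 20.03
eef_pos: [573.6, 236.3, 183.1]
tool_rot: [3.142, 0.0, 1.413]
force: [1.4, 0.3, 0.4]
width: 85.2
```

Call:
send_rows:
  rows:
    - {"x": -0.5, "y": -1.6, "z": 0, "roll": 0, "claw": 0}
    - {"x": -1.6, "y": -5.2, "z": 0, "roll": 0, "claw": 0}
    - {"x": -2.7, "y": -8.9, "z": 0, "roll": 0, "claw": 0}
    - {"x": -3.8, "y": -12.5, "z": 0, "roll": 0, "claw": 0}
    - {"x": -4.9, "y": -16.1, "z": 0, "roll": 0, "claw": 0}

```text
clock: 20.45
eef_pos: [524.1, 74.1, 181.8]
tool_rot: [3.141, -0.0, 1.413]
force: [0.3, -0.3, -0.1]
width: 85.2
```

Call:
send_rows:
  rows:
    - {"x": -1.1, "y": -3.6, "z": 0, "roll": 1, "claw": 0}
    - {"x": -2.2, "y": -7.2, "z": 0, "roll": 2, "claw": 0}
    - {"x": -3.3, "y": -10.9, "z": 0, "roll": 3, "claw": 0}
    - {"x": -4.4, "y": -14.5, "z": 0, "roll": 4, "claw": 0}
    - {"x": -5.5, "y": -18.1, "z": 0, "roll": 4, "claw": 0}

```text
clock: 20.87
eef_pos: [469.1, -107.1, 181.9]
tool_rot: [3.141, -0.0, 1.483]
force: [0.2, -0.0, -0.1]
width: 85.4
```

Call:
send_rows:
  rows:
    - {"x": -1.1, "y": -3.6, "z": 0, "roll": 0, "claw": 0}
    - {"x": -2.2, "y": -7.2, "z": 0, "roll": 0, "claw": 0}
    - {"x": -3.3, "y": -10.9, "z": 0, "roll": 0, "claw": 0}
    - {"x": -4.4, "y": -14.5, "z": 0, "roll": 0, "claw": 0}
    - {"x": -5.3, "y": -17.4, "z": 0, "roll": 0, "claw": 0}

```text
clock: 21.28
eef_pos: [415.5, -282.7, 182.0]
tool_rot: [3.141, 0.001, 1.48]
force: [-0.3, 0.2, -0.4]
width: 85.5
```

Run:
```python
from h import *
s=ctrl.read_state();print(s["clock"],s["eef_pos"],s["tool_rot"],s["width"],s["force"])
im,d=ctrl.get_image("scene");np.save("scene1.npy",d);cv2.imwrite("pics/s2.png",im)
w,dw=ctrl.get_image("wrist");np.save("w1.npy",dw);cv2.imwrite("pics/w2.png",w);P=cloud("wrist",dw)
q=P[(dw>0)&(abs(P[...,0]-417)<30)&(abs(P[...,1]+280)<30)&(P[...,2]>72)&(P[...,2]<118)]
for z in range(72,116,6):
    s=q[(q[:,2]>=z)&(q[:,2]<z+6)]
    if len(s)>3:print(z,len(s),s.min(0).round(1),s.max(0).round(1),cv2.minAreaRect(s[:,:2].astype(np.float32)))
```

```text
21.2833 [ 415.49403896 -282.66415186  182.04821294] [3.14071302e+00 1.46662164e-03 1.48032421e+00] 85.47606264324693 [-0.27677253  0.15350076 -0.42254626]
72 34 [ 412.2 -262.3   72.5] [ 423.6 -261.    77.7] ((417.899169921875, -261.6081848144531), (1.0566399097442627, 11.386811256408691), 88.40264129638672)
78 33 [ 412.3 -262.9   79.2] [ 424.  -261.1   84. ] ((418.17767333984375, -261.813232421875), (0.9622653126716614, 11.714699745178223), 84.40882873535156)
84 34 [ 412.4 -262.7   84.1] [ 423.8 -261.2   90. ] ((418.1556091308594, -261.77398681640625), (0.6680145859718323, 11.503702163696289), 84.47445678710938)
90 36 [ 412.6 -262.4   90. ] [ 423.7 -261.2   96. ] ((418.1553039550781, -261.7518005371094), (0.5061260461807251, 11.235685348510742), 84.95780944824219)
96 40 [ 412.7 -262.9   96. ] [ 424.  -260.9  102. ] ((418.3731689453125, -261.7833557128906), (0.7560737729072571, 11.457730293273926), 82.23616027832031)
102 53 [ 411.3 -288.5  102. ] [ 423.9 -261.2  108. ] ((416.9859619140625, -275.06451416015625), (27.315048217773438, 11.233741760253906), 84.22127532958984)
108 906 [ 410.  -290.1  108. ] [ 423.8 -261.2  111.6] ((417.0485534667969, -275.67962646484375), (28.031396865844727, 11.437016487121582), 84.18522644042969)
```

View pics/s2.png

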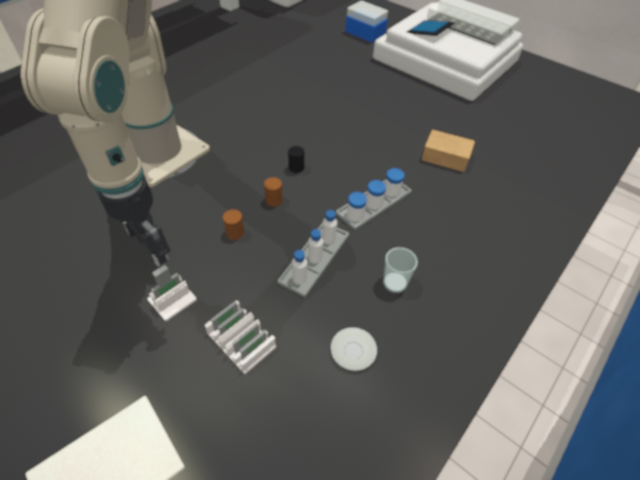

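View pics/w2.png

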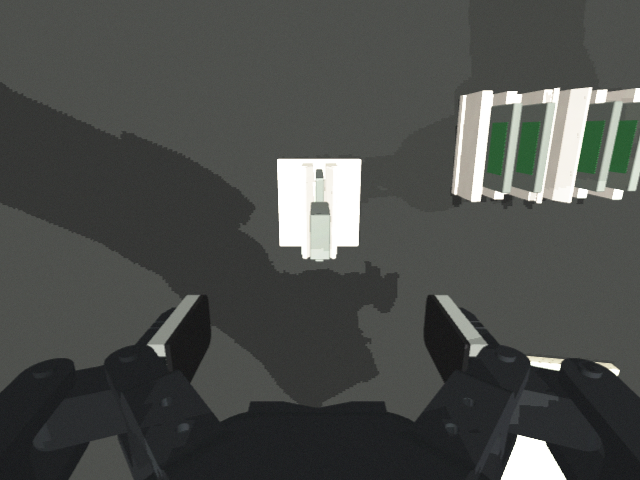

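Scene: three bottles stand in the bottle tray (around 315,245), three jars in the jar tray (around 377,193), decoys and beaker untouched. Wrist view: the grip block lies centred between the jaws at (319,232), aligned, with no visible lean.

Call:
send_rows:
  rows:
    - {"x": 0, "y": 0, "z": -1.5, "roll": 0, "claw": 0}
    - {"x": 0, "y": 0, "z": -4.5, "roll": 0, "claw": 0}
    - {"x": 0, "y": 0, "z": -7.5, "roll": 0, "claw": 0}
    - {"x": 0, "y": 0, "z": -9.2, "roll": 0, "claw": 0}
    - {"x": 0, "y": 0, "z": -9.7, "roll": 0, "claw": 0}

```text
clock: 21.8
eef_pos: [415.7, -277.8, 82.2]
tool_rot: [-3.138, -0.003, 1.483]
force: [-0.4, 0.9, -0.8]
width: 85.2
```

Call:
send_rows:
  rows:
    - {"x": 0, "y": 0, "z": 0, "roll": 0, "claw": 0}
    - {"x": 0, "y": 0, "z": 0, "roll": 0, "claw": 0.3}
    - {"x": 0, "y": 0, "z": 0, "roll": 0, "claw": 0.6}
    - {"x": 0, "y": 0, "z": 0, "roll": 0, "claw": 0.8}
    - {"x": 0, "y": 0, "z": 0, "roll": 0, "claw": 1}

```text
clock: 22.22
eef_pos: [417.5, -279.7, 85.3]
tool_rot: [3.14, 0.001, 1.483]
force: [-0.4, -0.0, -0.7]
width: 38.3
```

Call:
send_rows:
  rows:
    - {"x": 0, "y": 0, "z": 0, "roll": 0, "claw": 1}
    - {"x": 0, "y": 0, "z": 0, "roll": 0, "claw": 1}
    - {"x": 0, "y": 0, "z": 0, "roll": 0, "claw": 1}
    - {"x": 0, "y": 0, "z": 0, "roll": 0, "claw": 1}
    - {"x": 0, "y": 0, "z": 0, "roll": 0, "claw": 1}

```text
clock: 22.63
eef_pos: [416.9, -279.5, 84.8]
tool_rot: [3.141, -0.0, 1.483]
force: [-1.3, 1.7, 5.3]
width: 11.2
```

Call:
send_rows:
  rows:
    - {"x": 0, "y": 0, "z": 1, "roll": 0, "claw": 1}
    - {"x": 0, "y": 0, "z": 3, "roll": 0, "claw": 1}
    - {"x": 0, "y": 0, "z": 5.5, "roll": 0, "claw": 1}
    - {"x": 0, "y": 0, "z": 8, "roll": 0, "claw": 1}
    - {"x": 0, "y": 0, "z": 9, "roll": 0, "claw": 1}

```text
clock: 23.05
eef_pos: [417.7, -280.6, 177.3]
tool_rot: [3.138, 0.002, 1.482]
force: [-0.2, -0.8, -1.4]
width: 11.3
```

Call:
send_rows:
  rows:
    - {"x": 1, "y": 0.2, "z": 0, "roll": 0, "claw": 1}
    - {"x": 3, "y": 0.5, "z": 0, "roll": 0, "claw": 1}
    - {"x": 6, "y": 1, "z": 0, "roll": 0, "claw": 1}
    - {"x": 9, "y": 1.5, "z": 0, "roll": 0, "claw": 1}
    - {"x": 12, "y": 2, "z": 0, "roll": 0, "claw": 1}

```text
clock: 23.47
eef_pos: [538.4, -257.9, 172.9]
tool_rot: [-3.14, -0.002, 1.483]
force: [0.5, 0.1, -1.0]
width: 11.1
```

Call:
send_rows:
  rows:
    - {"x": 3, "y": 0.5, "z": 0, "roll": 0, "claw": 1}
    - {"x": 5, "y": 0.9, "z": 0, "roll": 0, "claw": 1}
    - {"x": 5.9, "y": 1.05, "z": 0, "roll": 0, "claw": 1}
    - {"x": 5.9, "y": 1.05, "z": 0, "roll": 0, "claw": 1}
    - {"x": 5.9, "y": 1.05, "z": 0, "roll": 0, "claw": 1}

```text
clock: 23.88
eef_pos: [594.5, -248.9, 173.1]
tool_rot: [-3.139, -0.0, 1.483]
force: [0.1, 0.0, -1.8]
width: 10.9
```

Call:
send_rows:
  rows:
    - {"x": 0, "y": 0, "z": 0, "roll": 0, "claw": 1}
    - {"x": 0, "y": 0, "z": 0, "roll": 0, "claw": 1}

```text
clock: 24.05
eef_pos: [594.1, -249.9, 174.3]
tool_rot: [-3.14, -0.0, 1.48]
force: [-0.6, 0.1, -0.5]
width: 11.5
```

Run:
```python
from h import *
s=ctrl.read_state();print(s["clock"],s["eef_pos"],s["tool_rot"],s["width"],s["force"])
w,dw=ctrl.get_image("wrist");P=cloud("wrist",dw);cv2.imwrite("pics/w3.png",w)
for y0 in(-225,-215,-240,-275):
    q=P[(dw>0)&(abs(P[...,1]-y0)<5)&(abs(P[...,0]-596)<70)&(P[...,2]>3)&(P[...,2]<190)]
    print(y0,[(x+1,int(np.median(s[:,2]))) for x in range(536,660,3) for s in [q[(q[:,0]>=x)&(q[:,0]<x+3)]] if len(s)>2])
q=P[(dw>0)&(abs(P[...,1]+249)<45)&(abs(P[...,0]-596)<70)&(P[...,2]>57)&(P[...,2]<67)]
print(len(q),cv2.minAreaRect(q[:,:2].astype(np.float32)))
q=P[(dw>0)&(abs(P[...,1]+249)<55)&(abs(P[...,0]-596)<25)&(P[...,2]>90)&(P[...,2]<140)]
if len(q)>5:print(len(q),cv2.minAreaRect(q[:,:2].astype(np.float32)),q[:,2].min(),q[:,2].max())
im,d=ctrl.get_image("scene");cv2.imwrite("pics/s3.png",cv2.resize(im[230:400,130:360],None,fx=3,fy=3))
```

```text
24.05 [ 594.10293518 -249.87138386  174.33507369] [-3.14044151e+00 -6.94945181e-05  1.48026319e+00] 11.52858922470515 [-0.59272371  0.11353437 -0.49708314]
-225 [(537, 37), (540, 38), (543, 38), (546, 38), (549, 61), (552, 62), (555, 41), (561, 29), (564, 30), (567, 29), (570, 60), (573, 61), (576, 60), (579, 8), (582, 38), (585, 47), (588, 45), (591, 38), (594, 159), (597, 158), (600, 104), (603, 41), (606, 47), (609, 47), (612, 8), (615, 38), (618, 62), (621, 61), (624, 8), (627, 29), (630, 30), (633, 29), (636, 31), (639, 50), (642, 61), (645, 8), (648, 30), (651, 38), (654, 38)]
-215 [(540, 38), (543, 38), (546, 27), (549, 8), (552, 51), (555, 39), (558, 8), (561, 29), (564, 30), (567, 27), (570, 8), (573, 33), (576, 34), (579, 8), (582, 8), (585, 47), (588, 46), (591, 40), (594, 120), (597, 117), (600, 8), (603, 39), (606, 45), (609, 47), (612, 37), (615, 8), (618, 9), (621, 8), (624, 8), (627, 21), (630, 29), (633, 29), (636, 8), (639, 8), (642, 8), (645, 8), (648, 22), (651, 37), (654, 37)]
-240 [(537, 38), (540, 38), (543, 38), (549, 61), (552, 61), (555, 38), (558, 29), (561
[... 271 characters left out ...]
, (633, 29), (636, 39), (639, 62), (642, 62), (648, 38), (651, 38), (654, 38)]
-275 [(537, 38), (540, 38), (546, 61), (549, 61), (552, 27), (555, 30), (558, 30), (561, 30), (564, 24), (567, 61), (570, 62), (573, 33), (576, 7), (579, 46), (582, 47), (585, 43), (597, 39), (600, 43), (603, 48), (606, 38), (609, 8), (612, 48), (615, 61), (618, 61), (621, 26), (624, 30), (627, 30), (630, 29), (633, 37), (636, 62), (639, 61), (645, 38), (648, 38), (651, 38)]
3065 ((595.0228271484375, -247.8372039794922), (60.43809127807617, 94.1991958618164), 85.25621795654297)
185 ((596.60205078125, -220.194091796875), (1.4822009801864624, 6.001687049865723), 84.26959991455078) 98.24780217385566 139.8931776426364
```

View pics/w3.png

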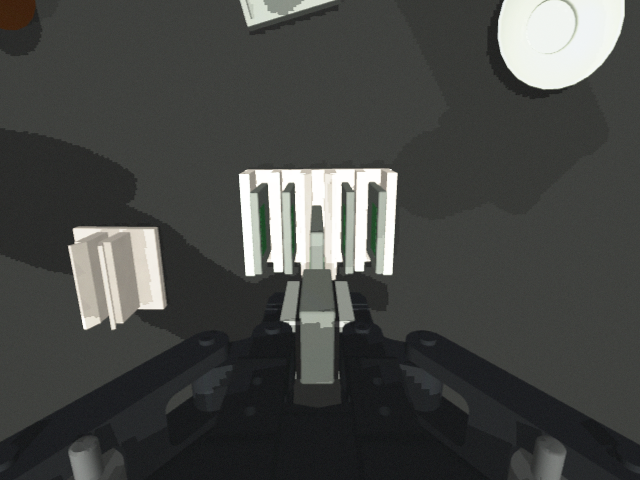

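View pics/s3.png

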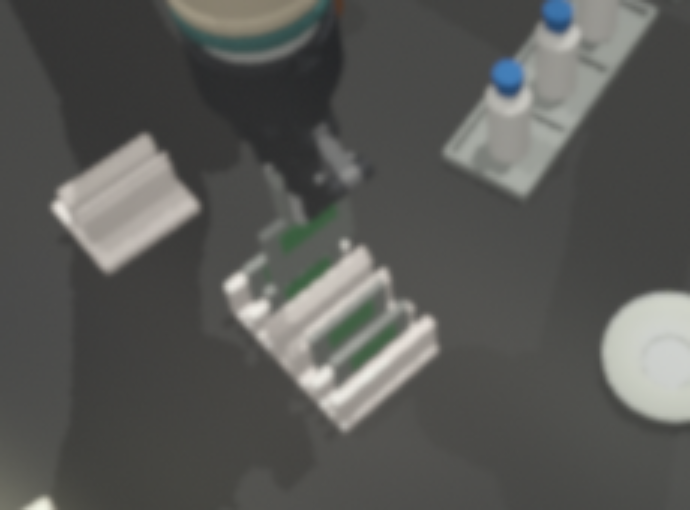

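Wrist view: the held plate edge (316,225) is centred in the empty middle slot; the correction is about +1 mm x, +2 mm y. Scene: the plate hangs upright over the rack.

Call:
send_rows:
  rows:
    - {"x": 0.1, "y": 0.2, "z": 0, "roll": 0, "claw": 1}
    - {"x": 0.1, "y": 0.2, "z": -1.5, "roll": 0, "claw": 1}
    - {"x": 0.1, "y": 0.2, "z": -3, "roll": 0, "claw": 1}
    - {"x": 0.1, "y": 0.2, "z": -4, "roll": 0, "claw": 1}
    - {"x": 0.1, "y": 0.2, "z": -4.5, "roll": 0, "claw": 1}

```text
clock: 24.57
eef_pos: [596.1, -246.3, 127.9]
tool_rot: [-3.14, -0.001, 1.483]
force: [0.3, -0.9, -1.8]
width: 11.2
```

Call:
send_rows:
  rows:
    - {"x": 0, "y": 0, "z": -0.5, "roll": 0, "claw": 1}
    - {"x": 0, "y": 0, "z": -1, "roll": 0, "claw": 1}
    - {"x": 0, "y": 0, "z": -1.5, "roll": 0, "claw": 1}
    - {"x": 0, "y": 0, "z": -1.8, "roll": 0, "claw": 1}
    - {"x": 0, "y": 0, "z": -1.8, "roll": 0, "claw": 1}

```text
clock: 24.98
eef_pos: [596.6, -246.8, 110.8]
tool_rot: [-3.141, -0.0, 1.483]
force: [-1.1, 0.1, -1.3]
width: 11.1
```

No contact force; the plate is in the slot (bottom about 35 mm). Continue down.

Call:
send_rows:
  rows:
    - {"x": 0, "y": 0, "z": -0.5, "roll": 0, "claw": 1}
    - {"x": 0, "y": 0, "z": -1, "roll": 0, "claw": 1}
    - {"x": 0, "y": 0, "z": -1.5, "roll": 0, "claw": 1}
    - {"x": 0, "y": 0, "z": -2, "roll": 0, "claw": 1}
    - {"x": 0, "y": 0, "z": -2.3, "roll": 0, "claw": 1}

```text
clock: 25.4
eef_pos: [596.7, -246.7, 87.4]
tool_rot: [-3.141, -0.0, 1.483]
force: [-0.0, -1.3, -0.2]
width: 11.2
```

Call:
send_rows:
  rows:
    - {"x": 0, "y": 0, "z": 0, "roll": 0, "claw": 1}
    - {"x": 0, "y": 0, "z": -0.1, "roll": 0, "claw": 1}
    - {"x": 0, "y": 0, "z": -0.2, "roll": 0, "claw": 1}
    - {"x": 0, "y": 0, "z": -0.3, "roll": 0, "claw": 1}
    - {"x": 0, "y": 0, "z": -0.3, "roll": 0, "claw": 1}

```text
clock: 25.82
eef_pos: [596.8, -247.0, 85.3]
tool_rot: [3.142, -0.0, 1.483]
force: [0.7, -0.3, -0.8]
width: 11.3
```

Call:
send_rows:
  rows:
    - {"x": 0, "y": 0, "z": -0.05, "roll": 0, "claw": 1}
    - {"x": 0, "y": 0, "z": -0.05, "roll": 0, "claw": 0.8}
    - {"x": 0, "y": 0, "z": -0.05, "roll": 0, "claw": 0.5}
    - {"x": 0, "y": 0, "z": -0.05, "roll": 0, "claw": 0.2}
    - {"x": 0, "y": 0, "z": -0.05, "roll": 0, "claw": 0}

```text
clock: 26.23
eef_pos: [597.0, -247.0, 85.0]
tool_rot: [3.141, 0.0, 1.483]
force: [0.1, -0.2, -0.7]
width: 52.9
```

Call:
send_rows:
  rows:
    - {"x": 0, "y": 0, "z": 0, "roll": 0, "claw": 0}
    - {"x": 0, "y": 0, "z": 0, "roll": 0, "claw": 0}
    - {"x": 0, "y": 0, "z": 0, "roll": 0, "claw": 0}
    - {"x": 0, "y": 0, "z": 1, "roll": 0, "claw": 0}
    - {"x": 0, "y": 0, "z": 3, "roll": 0, "claw": 0}

```text
clock: 26.65
eef_pos: [595.4, -246.0, 113.4]
tool_rot: [-3.137, -0.002, 1.483]
force: [0.5, 0.7, -0.4]
width: 85.3
```

Call:
send_rows:
  rows:
    - {"x": 0, "y": 0, "z": 3, "roll": 0, "claw": 0}
    - {"x": 0, "y": 0, "z": 6, "roll": 0, "claw": 0}
    - {"x": 0, "y": 0, "z": 9, "roll": 0, "claw": 0}
    - {"x": -2, "y": -1, "z": 12, "roll": 0, "claw": 0}
    - {"x": -5, "y": -2, "z": 14, "roll": 0, "claw": 0}

```text
clock: 27.07
eef_pos: [549.7, -266.8, 258.1]
tool_rot: [3.136, 0.002, 1.487]
force: [-0.0, -1.2, 1.0]
width: 85.5
```

Call:
send_rows:
  rows:
    - {"x": -3, "y": -1, "z": 0, "roll": 0, "claw": 0}
    - {"x": -6, "y": -2, "z": 0, "roll": 0, "claw": 0}
    - {"x": -9, "y": -3, "z": 0, "roll": 0, "claw": 0}
    - {"x": -11, "y": -4, "z": 0, "roll": 0, "claw": 0}
    - {"x": -11, "y": -4, "z": 0, "roll": 0, "claw": 0}

```text
clock: 27.48
eef_pos: [431.5, -309.9, 256.4]
tool_rot: [-3.141, 0.001, 1.475]
force: [-0.4, 0.0, -0.1]
width: 85.3
```

```bash
cat > chk.py <<'E'
from h import *
s=ctrl.read_state();print(s["clock"],s["eef_pos"],s["width"])
def f(c,yaw,p):
    a=np.radians(yaw);R=np.array([[np.cos(a),-np.sin(a)],[np.sin(a),np.cos(a)]]);return (R.T@(np.array(p)-c)).round(1)
for cam in("top","scene"):
    im,d=ctrl.get_image(cam);cv2.imwrite(f"pics/{cam}9.png",im);P=cloud(cam,d);ok=d>0
    hsv=cv2.cvtColor(im,cv2.COLOR_BGR2HSV);blue=((hsv[...,0]>95)&(hsv[...,0]<120)&(hsv[...,1]>120))
    for n,c,yaw,h in(("b",(574.3,3.2),9.8,94),("j",(573.7,236.8),-9.3,64)):
        for y in(66,0,-66):
            a=np.radians(yaw);w=np.array(c)+y*np.array([-np.sin(a),np.cos(a)])
            q=P[ok&blue&(np.hypot(P[...,0]-w[0],P[...,1]-w[1])<33)&(abs(P[...,2]-h)<6)]
            print(cam,n,y,len(q),f(c,yaw,q[:,:2].mean(0)),"z",np.median(q[:,2]).round(1)) if len(q)>5 else print(cam,n,y,"none")
    q=P[ok&(abs(P[...,0]-596)<25)&(abs(P[...,1]+248)<40)&(P[...,2]>74)&(P[...,2]<125)]
    t=q[q[:,2]>100]
    print(cam,"grip",len(t),f((595.5,-248.3),-5,(t[:,:2].min(0)+t[:,:2].max(0))/2),cv2.minAreaRect(t[:,:2].astype(np.float32)),"ztop",np.median(t[:,2]))
    q0=cloud(cam,np.load(f"{cam}0.npy"))
    m=ok&(np.hypot(P[...,0]-765,P[...,1]-79)<60)&(P[...,2]>15);d0=np.load(f"{cam}0.npy")
    m0=(d0>0)&(np.hypot(q0[...,0]-765,q0[...,1]-79)<60)&(q0[...,2]>15)
    print("beaker",P[m].mean(0).round(1),q0[m0].mean(0).round(1))
E
python3 chk.py
```

```text
27.4833 [ 431.52237625 -309.88110085  256.43153932] 85.31390558582224
top b 66 108 [-0.7 65.5] z 93.2
top b 0 108 [0.2 0.6] z 93.4
top b -66 105 [ -0.3 -65.9] z 93.2
top j 66 441 [-0.5 65.3] z 63.3
top j 0 437 [ 1.1 -1.5] z 63.4
top j -66 438 [  0.7 -66.9] z 63.3
top grip 140 [0.6 0.3] ((596.5357055664062, -248.00408935546875), (28.754358291625977, 12.718555450439453), 88.04080200195312) ztop 108.49328146256875
beaker [755.2  72.1  57.2] [755.1  72.2  57.2]
scene b 66 65 [ 1.3 65.5] z 93.5
scene b 0 65 [ 1.9 -0.8] z 93.9
scene b -66 77 [  1.5 -67.3] z 93.6
scene j 66 184 [ 1.6 65.6] z 63.8
scene j 0 193 [ 2.8 -2.2] z 63.9
scene j -66 207 [  2.4 -67.6] z 63.7
scene grip 126 [2.7 0.8] ((598.192626953125, -247.59779357910156), (27.610837936401367, 14.00670051574707), 85.14277648925781) ztop 109.15325219594615
beaker [751.   73.1  57.1] [751.1  72.9  56.9]
```

View pics/scene9.png

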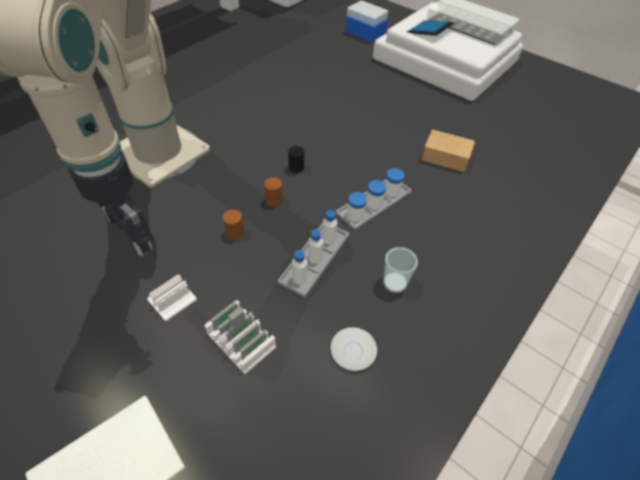

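View pics/top9.png

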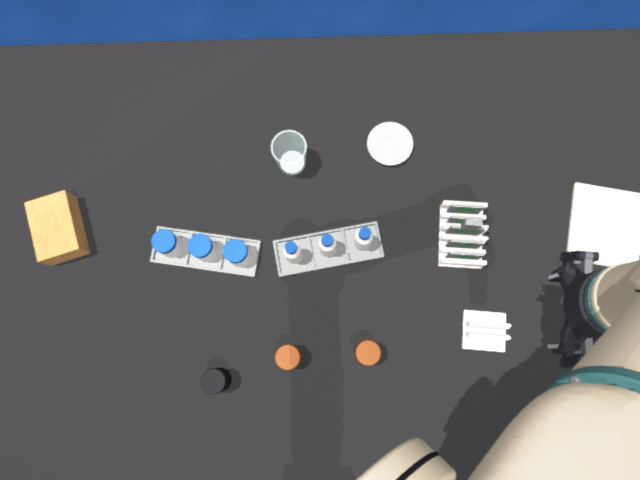

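Both pictures show bottles, jars and plate in place, with the tops of moved and fixed items at equal height. The stand is empty, and the beaker (290,153) and decoys are unmoved. Handing in.

```bash
python3 -c "
from cell import ctrl
print(ctrl.finish_job())"
```

```text
the job is handed in; nothing more can be done
None
```

The job is handed in after 27.5 s on the robot's clock. Both tall bottles, both white blue-capped jars and the filter plate are where the task asked. The brown and black look-alikes were left alone.

My last checks used the top and scene cameras:

| Item | Result | Limit |
|---|---|---|
| Bottles, offset from bay centre | within 2.4 mm | 17 mm |
| Jars, offset from bay centre | within 3.6 mm | 13 mm |
| Plate grip, offset across the slot (x) | 0.6 mm (top) or 2.7 mm (scene) | 16 mm |
| Plate grip, offset along the slot (y) | under 1 mm | 15 mm |
| Beaker movement | 0.2 mm or less | 30 mm |

- **Heights:** The caps of the placed bottles and jars are level with those of the fixed ones. The plate's top is at about 109 mm, where 110 mm is fully seated.
- **Camera disagreement:** The two cameras differ by 1–2 mm, which is within their calibration. One wrist reading of the grip was about 4 mm off in y, probably because the arm was still settling. I took the other cameras' value there.
- **Firm contact:** The first bottle touched its tray floor with a brief 39 N at the wrist. I set the others down more gently, and none of their readings showed contact force.
- **Not measured:** I judged tilt by eye and from cap heights only. I did not measure the resting speeds.

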